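Unscrew the red port cap of unknown thread hand and hold it clear

TASK

Take the red screw cap off the air block so that a hose can be fitted: one of the two ports has a left-hand thread and nobody remembers which, so try the cap one way and the other until you find the way it gives, and unscrew it that way. Lift it off and finish still holding it upright and still in the gripper, at least 10 cm above the block, touching nothing else. Leave the blue cap on, and do not push the things lying around out of place.

Things in the scene. Friction and masses are not known exactly. Their poses are not given: they have to be found in the camera images.
- air_block: aluminium air block, 70 x 200 x 40 mm (x, y, z), screwed to the bench; origin at the centre of its underside, z up. On its top, at y = +60 and -60 mm in its own frame, two brass ports (spigots 24 mm across, 23.5 mm high, thread flights out to 37 mm across), each hidden under a cap. A brass inlet fitting 26 mm across sticks out 26 mm at its +y end.
- red_cap: red knurled round screw cap, 46 mm across, 42 mm high, about 60 g, solid in its upper 20 mm, open below; origin at the centre of its lower rim, z up along its axis. Screwed on either port, rim 1.5 mm above the block's top. A white pointer rib on its top points along its +x. The way that loosens (anticlockwise or clockwise from above, differs from run to run) it turns lightly.
- red_cap_top (a point): centre of the red cap's top, 42 mm above its rim. Thread: turned the loosening way the cap is free after about 1.15 rad (66 degrees) and lifts straight off between 1.25 and 2.1 rad; beyond that it meets the next stop. The other way it meets a firm stop within 0.2 rad and the grip slips on it. It does not climb while turning and cannot be pulled off before it is unscrewed.
- blue_cap: blue cap, in size and form like the red one, on the other port, 120 mm from it; its thread is of the other hand. To be left on.
- wood_offcut: pale wood offcut, 38 x 120 x 38 mm; origin at the centre of its underside. To be left alone.
- sanding_block: cork sanding block, 65 x 113 x 33 mm; origin at the centre of its underside. To be left alone.
- pliers: red-handled pliers lying flat, 60 x 184 x 15 mm; origin at the centre of the underside. To be left alone.
Things that resemble listed ones, but are neither listed nor needed, are in the scene too. Leave any black or purple look-alike of the red_cap alone. There is more than one size of the blue_cap; the job needs the larger.

How it is judged:
On the way:
1. the red cap is unscrewed and off its port, in the gripper (z of red_cap in the frame of air_block above 0.068 m and contact force between the fingers and red_cap above 1 N), for 0.1 s.
At the end, for the whole second after the job is handed in: The red cap is held still (under 3 cm/s) in the fingers, within 20 degrees of upright, its lower rim at least 95 mm above the block's top, touching no other object; the blue cap is still on its port; offcut, sanding block and pliers are within 30 mm of where they lay (z of red_cap in the frame of air_block above 0.135 m and contact force between the fingers and red_cap above 1 N and angle between red_cap's own z axis and vertical below 0.35 rad and linear speed of red_cap below 0.03 m/s and contact force between red_cap and air_block below 0.1 N and contact force between red_cap and blue_cap below 0.1 N and contact force between red_cap and wood_offcut below 0.1 N and contact force between red_cap and sanding_block below 0.1 N and contact force between red_cap and pliers below 0.1 N and z of blue_cap in the frame of air_block between 0.03 and 0.052 m and distance of each of wood_offcut, sanding_block, pliers from where it was at the start of the episode below 0.03 m); the arm keeps its last pose, push and grip.
It fails at once if the blue cap is taken off its port (not (z of blue_cap in the frame of air_block between 0.03 and 0.052 m)).
It fails at once if the wood offcut is pushed out of place (30 mm) (distance of wood_offcut from where it was at the start of the episode above 0.03 m).
It fails at once if the sanding block is pushed out of place (30 mm) (distance of sanding_block from where it was at the start of the episode above 0.03 m).
It fails at once if the pliers is pushed out of place (30 mm) (distance of pliers from where it was at the start of the episode above 0.03 m).
It also fails if it takes over 35 s, if anything falls off the work surface, if the arm or the gripper's body presses on something with over 40 N, if the wrist force passes 120 N, or if a joint passes its speed limit or range.

ROBOT

A 6-joint arm with a two-finger parallel gripper is mounted at the origin on a cart in front of the work surface, level with it; the furniture and walls round the work are solid. World frame = base frame: x ahead of the robot, y to its left, z up, the work surface at z = 0. Lengths are in m, angles in rad, forces in N, time in s.
With the tool pointing down it reaches from about 0.275 to 0.825 m from the base axis. Payload 4.9 kg.
Tool frame: the origin (TCP) lies midway between the tips of the shut fingers; the grasp point (between the pads) lies 19 mm behind it (bot.grip_depth is the distance from the TCP to the grasp point, in m); z points along the fingers, y is the line along which they close (so a half turn about z gives the same grasp; the last joint's range is limited). The gripper opens to 85 mm and grips with 20 to 120 N. Pads are 22 mm wide; open, the fingers measure 114 mm over their backs; the gripper's body (76 mm by 85 mm) begins 54 mm behind the grasp point. The pads swing forward as they close: fully open they stand 13 mm farther back than shut.
Start: joints at [-0.134, 0.326, -0.193, 1.052, 0, 1.437], TCP at [0.55, 0, 0.231] pointing down, gripper open.
Joint ranges: [-2.65, 2.65], [-0.97, 1.79], [-1.3, 1.35], [-1.93, 2.1], [-1.47, 1.37], [-3.14, 3.14]. Speed limits (rad/s): [2.57, 2.57, 3.14, 3.14, 3.14, 3.14].

INTERFACE

Orientations are given as a unit quaternion [w, x, y, z].
In Python, from cell import bot gives the robot as it stands. Calls block until the motion is done:
- bot.move_pose(position, orientation): joint-space move of the TCP to a pose.
- bot.move_linear(position, speed=0.15, rotation=None, until_force=None): straight line of the TCP; rotation=None keeps the orientation; speed is the mean speed in m/s. With until_force (N) it stops when the force on the tool has changed by that much, and returns True; else False.
- bot.goto_joints(angles): joint-space move.
- bot.set_gripper(opening, grasp_force=None): opening from 0.0 (shut) to 1.0 (fully open); grasp_force is the grip in N (None keeps the last); returns when the fingers have stopped.
- bot.wait(seconds).
- bot.solve_ik(position, orientation): joint angles nearest the present ones, or None.
- bot.camera(name): name is "scene" or "side" or "wrist"; returns the picture (400x640x3 uint8, red, green, blue); there is no depth.
- bot.calibration(name): a dict with "mtx" (3x3 intrinsics, pixels), "k1" (the pictures are not rectified: a ray, as slopes to the right and down, at radius r is drawn at 1 + k1 r^2 times it, then the intrinsics apply), "extrinsics" (4x4, takes a point from world to camera coordinates); the wrist camera has in their place "hand_eye" (4x4, takes a point from camera to tool coordinates, whose origin is the TCP and whose axes are the flange's). Camera axes: x right, y down, z forward; pixel columns grow to the right and rows downward; lengths in m; the calibration is good to about 2 mm. A picture is of the moment at which its call begins: read the wrist's pose just before it. calibration takes no time and is no camera call.
A pose or a line that the arm cannot do raises bot.PlanningError and nothing moves.
- bot.close_job(): hands the job in; it is judged then, once.
Trained networks look in the newest picture that a camera, given by its name, has taken for a name from the list of things; names that differ only in an ending like _2 or _b are one class to them, and where a whole thing is asked for, a point or a joint stands for the part that bears it (a point fixed in the world has none). Each returns a list of dicts, best first, with "confidence" (0 to 1); they miss things now and then, are a little off and sometimes report something else, mostly with a low value. They report only what shows in the picture. A call takes as long as a camera call. They do not tell look-alikes from the thing itself.
- bot.search_frame(camera, thing): "bbox" ([left, top, width, height] in pixels, round what is visible of it).
Readings, each from a call of its own:
- bot.read_clock(): time.
- bot.read_joint_positions(): joint angles.
- bot.read_joint_vel(): joint speeds.
- bot.read_joint_efforts(): joint torques, N m.
- bot.read_position(): TCP position.
- bot.read_tool_rot(): TCP orientation.
- bot.read_ft_force(): force on the tool from outside, world axes, zero at the start.
- bot.read_moment(): the same for the moment, N m.
- bot.read_gripper_width(): opening from 0.0 (shut) to 1.0 (fully open).
- bot.read_finger_force(): force on a finger pad.
Only numpy, scipy, OpenCV 4.12 (cv2) and the standard library are available. Lean on these libraries where they do the work, as an engineer would, in place of code of your own. Each camera call takes 0.05 s, during which the arm holds its last target. There are 200 camera calls.

## Working session

There is one attempt and no reset: what is moved stays moved. The work goes in short steps, each a Python script; the robot and the scene stay as the last script left them, time stands still between calls to the robot, and variables do not carry over. Pictures are saved under pics/ and viewed, at most 10 in all, crops included, and the job is handed in when it is done.

```bash
mkdir -p pics; python3 - <<'E'
from cell import bot
import cv2,numpy as np
ims=[]
for c in ("scene","side","wrist"):
    im=bot.camera(c); cv2.imwrite(f"pics/{c}0.png",im[:,:,::-1]); ims.append(im)
    for t in ("red_cap","blue_cap","air_block","pliers"):
        print(c,t,[( [int(v) for v in d["bbox"]],round(d["confidence"],2)) for d in bot.search_frame(c,t)])
print(bot.read_clock(),bot.read_tool_rot())
print({c:bot.calibration(c) for c in("scene","wrist")})
E
```

```text
scene red_cap [([381, 236, 14, 24], 0.82), ([343, 265, 20, 20], 0.57), ([339, 216, 20, 24], 0.56)]
scene blue_cap [([321, 190, 20, 18], 0.62), ([365, 290, 15, 16], 0.6)]
scene air_block [([316, 198, 45, 54], 0.57)]
scene pliers [([253, 134, 16, 37], 0.49)]
side red_cap [([311, 219, 18, 25], 0.67), ([341, 256, 17, 21], 0.45)]
side blue_cap [([328, 196, 18, 24], 0.79)]
side air_block [([302, 210, 52, 45], 0.74)]
side pliers [([319, 160, 37, 19], 0.82)]
wrist red_cap [([201, 132, 49, 46], 0.6), ([149, 197, 48, 43], 0.58), ([253, 211, 39, 45], 0.56)]
wrist blue_cap [([255, 20, 53, 55], 0.65), ([145, 250, 30, 31], 0.62)]
wrist air_block [([195, 1, 141, 192], 0.7)]
wrist pliers [([201, 130, 53, 49], 0.37)]
0.75 [ 1.83683520e-05  7.07095807e-01  7.07117755e-01 -9.14243577e-06]
{'scene': {'mtx': array([[512.93992181,   0.        , 322.82750307],
       [  0.        , 512.93992181, 203.78460364],
       [  0.        ,   0.        ,   1.        ]]), 'k1': -0.13842190784982697, 'extrinsics': array([[ 0.58634736, -0.80999179,  0.01049179, -0.17308047],
       [-0.58189216, -0.4301676 , -0.69018646,  0.38670255],
       [ 0.56355859,  0.39858392, -0.72355551,  1.20214133],
       [ 0.        ,  0.        ,  0.        ,  1.        ]])}, 'wrist': {'mtx': array([[292.2819645 ,   0.        , 323.23035857],
       [  0.        , 292.2819645 , 197.60145118],
       [  0.        ,   0.        ,   1.        ]]), 'k1': -0.04580198925444381, 'hand_eye': array([[ 4.41626149e-04, -9.51822288e-01, -3.06649860e-01,
         7.83564323e-02],
       [ 9.99999754e-01,  2.53079998e-04,  6.54619107e-04,
        -8.55980127e-04],
       [-5.45474110e-04, -3.06650074e-01,  9.51822166e-01,
        -1.44171552e-01],
       [ 0.00000000e+00,  0.00000000e+00,  0.00000000e+00,
         1.00000000e+00]])}}
```

View pics/scene0.png

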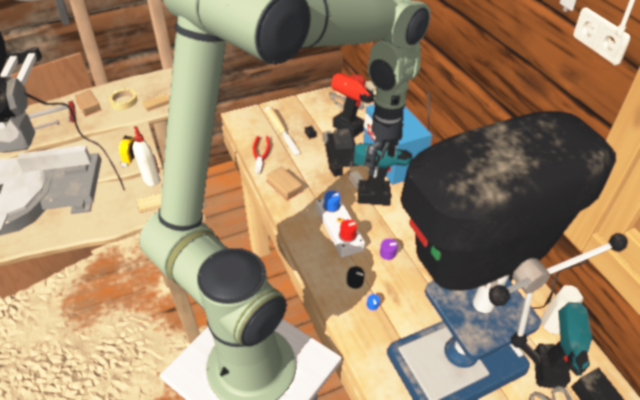

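View pics/side0.png

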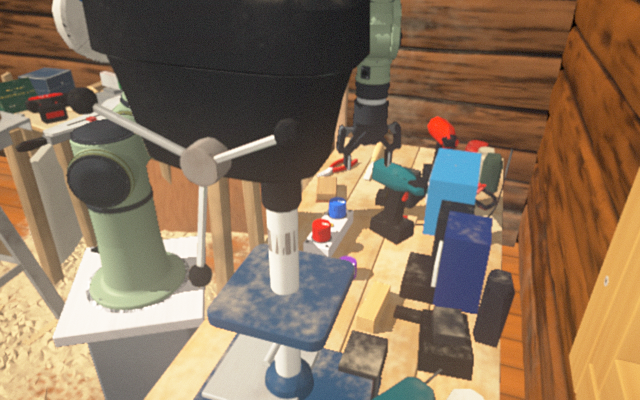

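The scene shows the red cap at (348,230) on the block next to the blue cap at (332,200). The look-alikes are purple at (389,249), black at (355,277) and a small blue one at (373,301). The one on the block with red colour fits the description. I'll confirm that in the wrist view.

```bash
cat > h.py <<'E'
from cell import bot
import numpy as np, cv2
from scipy.spatial.transform import Rotation as R
def T():
    q=bot.read_tool_rot(); M=np.eye(4); M[:3,:3]=R.from_quat([q[1],q[2],q[3],q[0]]).as_matrix(); M[:3,3]=bot.read_position(); return M
def px2plane(cal,M,uv,z):
    """M: camera->world; intersect ray of pixel with plane z"""
    K=cal["mtx"]; d=np.array([cal["k1"],0,0,0,0.])
    p=cv2.undistortPoints(np.array([[uv]],float),K,d)[0,0]
    r=M[:3,:3]@[p[0],p[1],1]; o=M[:3,3]; return o+r*(z-o[2])/r[2]
def wpt(uv,z,TM):
    c=bot.calibration("wrist"); return px2plane(c,TM@c["hand_eye"],uv,z)
def spt(uv,z,cam="scene"):
    c=bot.calibration(cam); return px2plane(c,np.linalg.inv(c["extrinsics"]),uv,z)
E
python3 - <<'E'
from h import *
im=cv2.imread("pics/wrist0.png"); cv2.imwrite("pics/w0c.png",cv2.resize(im[0:300,100:500],(800,600),interpolation=cv2.INTER_CUBIC))
t=T()
print("red w",wpt((225,155),.07,t),"s",spt((348,227),.07),"side",spt((320,231),.06,"side"))
print("blue w",wpt((281,47),.07,t),"s",spt((332,199),.07),"side",spt((337,208),.06,"side"))
E
```

```text
red w [0.44572832 0.02714711 0.07      ] s [0.45081508 0.02768696 0.07      ] side [0.44529459 0.02505849 0.06      ]
blue w [0.50906576 0.13068039 0.07      ] s [0.51268678 0.12544934 0.07      ] side [0.51333632 0.12659237 0.06      ]
```

View pics/w0c.png

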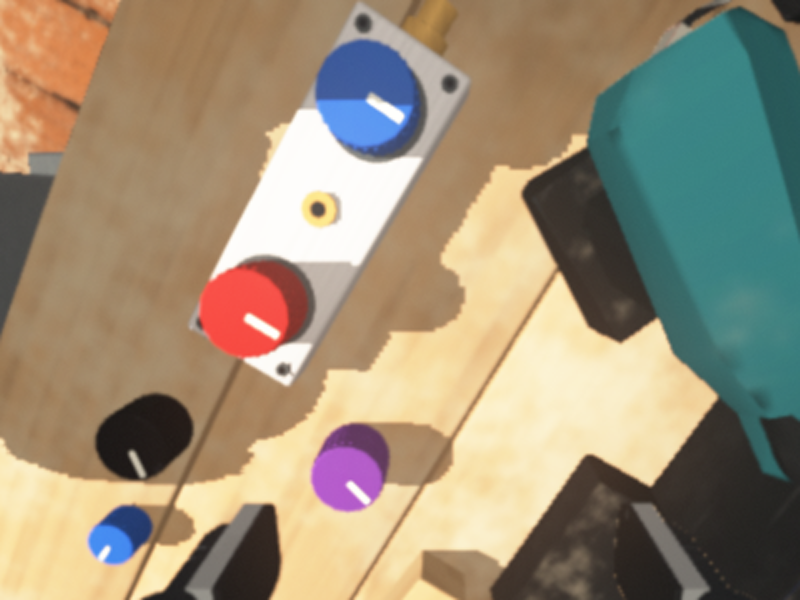

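The enlarged crop shows the red cap at crop (245,311) on the block with the blue cap at (368,97). The purple (348,478), black (137,460) and small blue (110,542) look-alikes stand on the bench, so the red cap is clear. Next I'll hover with joint 6 near mid-range and refine its position.

```bash
cat >> h.py <<'E'
def redtop(im):
    hsv=cv2.cvtColor(im,cv2.COLOR_RGB2HSV); m=(((hsv[...,0]<8)|(hsv[...,0]>172))&(hsv[...,1]>150)&(hsv[...,2]>60)).astype(np.uint8)
    n,l,s,c=cv2.connectedComponentsWithStats(m); return m,[(s[i].tolist(),c[i].round(1).tolist()) for i in np.argsort(-s[1:,4])[:3]+1]
E
python3 - <<'E'
from h import *
t=T(); p=wpt((222.5,155.5),.0835,t); print(p)
print("press",spt((470,290),.1), spt((430,290),.1))
Rm=t[:3,:3]@R.from_euler("z",-1.45).as_matrix()
q=R.from_matrix(Rm).as_quat(); q=[q[3],q[0],q[1],q[2]]
print(bot.solve_ik([p[0],p[1],.22],q))
bot.move_pose([p[0],p[1],.22],q)
t=T(); im=bot.camera("wrist"); cv2.imwrite("pics/w1.png",im[:,:,::-1]); print(redtop(im)[1],bot.search_frame("wrist","red_cap"))
sc=bot.camera("scene"); print([ (d["bbox"],d["confidence"]) for d in bot.search_frame("scene","red_cap_top")])
np.save("t1.npy",t); print(t.round(3),bot.read_joint_positions(),bot.read_clock())
E
```

```text
[0.44770102 0.02891555 0.0835    ]
press [ 0.43578263 -0.34276886  0.1       ] [ 0.37790511 -0.26157353  0.1       ]
[-1.00275733e-01  1.47699018e-01 -4.58802381e-01  9.64278050e-01
 -3.74042785e-05  2.04895535e-02]
[([300, 156, 45, 52, 1707], [322.7, 180.9]), ([631, 222, 9, 41, 268], [635.8, 238.7])] [{'bbox': [299.7, 156.2, 44.2, 52.0], 'confidence': 0.94}, {'bbox': [205.7, 74.2, 52.8, 46.5], 'confidence': 0.7}, {'bbox': [212.1, 189.1, 46.8, 48.5], 'confidence': 0.62}]
[([340.9, 216.2, 13.8, 24.9], 0.78), ([348.3, 267.4, 20.6, 24.0], 0.7), ([379.8, 238.4, 19.9, 24.4], 0.63)]
[[-0.993  0.121  0.001  0.448]
 [ 0.121  0.993 -0.     0.029]
 [-0.001 -0.    -1.     0.22 ]
 [ 0.     0.     0.     1.   ]] [-1.00390978e-01  1.48144469e-01 -4.58333212e-01  9.64274976e-01
 -4.56621374e-05  2.07482215e-02] 2.225
```

View pics/w1.png

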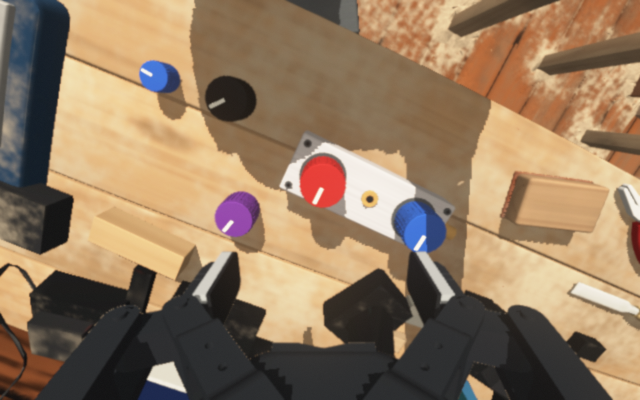

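The wrist view shows the red cap at (323,184). Its visible top face is the lower part of the blob, and the blue cap is at (420,224).

```bash
python3 - <<'E'
from h import *
t=np.load("t1.npy"); c=bot.calibration("wrist"); M=np.linalg.inv(t@c["hand_eye"])
# fit: project a cap model silhouette, match red blob bbox
a=np.linspace(0,2*np.pi,200)
def bb(x,y):
    P=np.array([[x+.023*np.cos(k),y+.023*np.sin(k),z] for z in (.0835,.0415) for k in a])
    u,_=cv2.projectPoints(P,cv2.Rodrigues(M[:3,:3])[0],M[:3,3],c["mtx"],np.array([c["k1"],0,0,0,0.])); u=u[:,0]
    return np.r_[u.min(0),u.max(0)]
from scipy.optimize import least_squares
r=least_squares(lambda p:bb(*p)-[300,156,345,208],[.448,.029],x_scale=.01,diff_step=1e-4); print(r.x,r.fun)
p=r.x
bot.move_linear([p[0],p[1],.22],speed=.1)
f=bot.move_linear([p[0],p[1],.054],speed=.1,until_force=8); print("contact",f,bot.read_position())
f0=bot.read_ft_force()
bot.set_gripper(0.0,60); print(bot.read_gripper_width(),bot.read_finger_force(),f0,bot.read_ft_force(),bot.read_moment(),bot.read_position(),bot.read_clock())
im=bot.camera("scene"); cv2.imwrite("pics/s2.png",cv2.resize(im[150:300,260:440,::-1],(720,600)))
E
```

```text
[0.44739037 0.02791128] [-0.56158646  0.07798721  0.56128412 -0.04639197]
contact False [0.44783181 0.02788126 0.05444013]
0.5219129285869707 60.39804260479286 [-0.56780317 -0.52381826 -0.29778416] [-1.33690984 -0.25782012  5.667803  ] [ 0.05967965  0.37837501 -0.01132426] [0.44756904 0.02792212 0.05453646] 4.7417
```

View pics/s2.png

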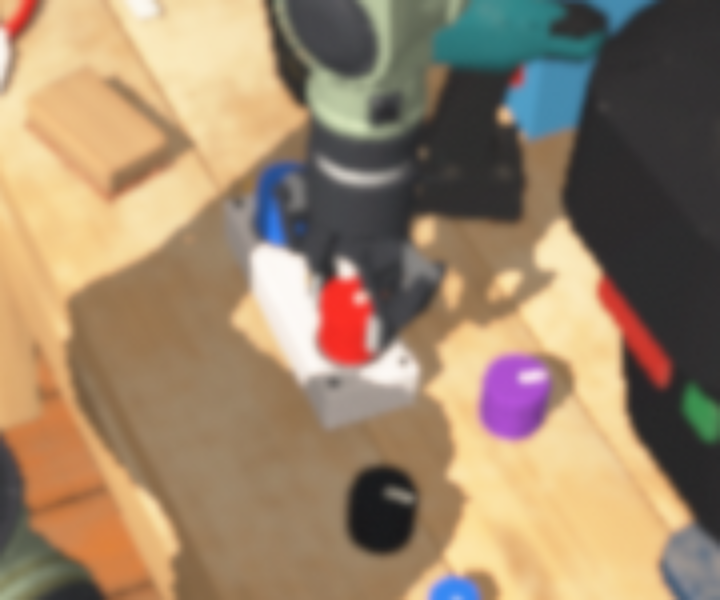

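The gripper holds the red cap at crop (347,320): 60 N at width 0.52, about 45 mm, as expected. Now I'll test one direction in small steps while watching the moment.

```bash
cat >> h.py <<'E'
def turn(d,step=.1):
    j=np.array(bot.read_joint_positions()); n=int(round(abs(d)/step))
    for k in range(1,n+1):
        q=j.copy(); q[5]+=np.sign(d)*step*k; bot.goto_joints(q)
        print(round(q[5],2),"Mz",round(bot.read_moment()[2],3),"F",np.round(bot.read_ft_force(),1),"e6",round(bot.read_joint_efforts()[5],2))
E
python3 - <<'E'
from h import *
x0=T()[:3,0]; turn(.4); x1=T()[:3,0]; print("yaw sense",np.cross(x0,x1)[2],bot.read_clock())
E
```

```text
0.12 Mz -0.059 F [-0.  -0.7  0.7] e6 0.1
0.22 Mz -0.015 F [-0.5 -1.   1.6] e6 0.09
0.32 Mz -0.091 F [-0.3  0.3  0.1] e6 0.08
0.42 Mz 0.017 F [-0.4  0.3  2.2] e6 0.08
yaw sense -0.3851001835330387 5.7917
```

Clockwise turns lightly past 0.2 rad with no stop, so that is the loosening way. I'll continue to 1.6 rad.

```bash
python3 - <<'E'
from h import *
turn(1.2,.3)
p=bot.read_position(); f=bot.move_linear([p[0],p[1],p[2]+.03],speed=.05,until_force=15)
print("held back",f,bot.read_position(),bot.read_ft_force(),bot.read_gripper_width(),bot.read_finger_force(),bot.read_clock())
E
```

```text
0.71 Mz 0.075 F [1.  0.4 0.5] e6 0.05
1.01 Mz -0.049 F [-0.8  0.5  1.2] e6 0.05
1.31 Mz -0.017 F [ 0.8  0.7 -0.6] e6 0.05
1.61 Mz -0.05 F [ 0.3 -0.8  0.1] e6 0.05
held back False [0.44766862 0.02789659 0.08462154] [ 0.32763353  0.20125527 -1.38519291] 0.5196921378371577 61.09251592308283 8.1
```

The cap came up freely. I'll lift it to about 13 cm above the block and check.

```bash
python3 - <<'E'
from h import *
p=bot.read_position(); bot.move_linear([p[0],p[1],.19],speed=.08); bot.wait(.5)
print(bot.read_position(),bot.read_ft_force(),bot.read_gripper_width(),bot.read_finger_force(),bot.read_clock())
a=bot.camera("scene")[120:270,260:440,::-1]; b=bot.camera("side")[130:280,250:430,::-1]
cv2.imwrite("pics/end.png",cv2.resize(np.hstack([a,b]),(800,333)))
E
```

```text
[0.44763528 0.02789513 0.18995163] [ 0.04487904  0.13798188 -0.87239449] 0.5222852986122075 61.09403238398954 10.0667
```

View pics/end.png

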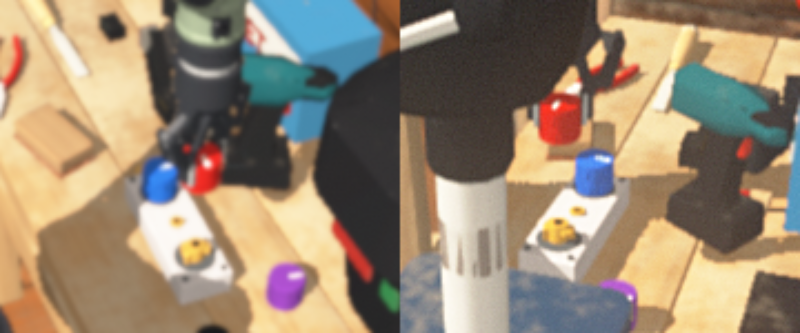

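The red cap is upright in the fingers, at (203,168) in the scene half and (560,118) in the side half. Its brass port is bare and the blue cap is still on.

```bash
python3 -c "
from cell import bot
print(bot.close_job())"
```

```text
the job is handed in; nothing more can be done
None
```

The red cap's port has a left-hand thread: it unscrewed clockwise with no stop, so I never had to try the other way, and I handed the job in with the cap held upright about 13 cm above the block, blue cap still on; no verdict came back.

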